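Raise the microscope's splash shield to its height pointer

TASK

Raise the clear sliding shield in front of the microscope until the underside of the lip along its lower edge is level with the black pointer clip on that shield's own post, and let go; it is counterbalanced, so a push up from under the lip will do. Leave the smaller shield in front of the balance as it is.

Things in the scene. Friction and masses are not known exactly. Their poses are not given: they have to be found in the camera images.
- wide_lip (a point): Middle of the lip of the wide shield (the one to raise), on its underside, below the axis of its round nose. Lip: aluminium rail, 210 long (y), 14 thick, along the pane's foot, jutting 57 mm from the pane towards the robot, nose of 7 mm radius; flat underside, nothing below or 60 mm in front. Axes: x level, from the robot's side through the pane; y along the lip; z up. Moves with the shield.
- wide_sash (a joint): How far the wide shield (clear pane, 260 wide, 160 high, between two 510 mm posts under a crossbar; microscope behind it) is raised, m: 0 = down, lip's underside 170 mm above the bench; grows upward; top stop 0.17; starts at 0 to 0.03. Counterbalanced: about 3 to 6 N moves it up or down and it stays where it is left.
- marker: Black plastic pointer clip, 12 mm high, round the wide shield's left post (+y side), with a tab standing out sideways. Origin: middle of its height, on the post's centre line, 148 mm left of the pane's middle. The lip's underside must come to this height, 70 to 140 mm above its lowest position. It stays put.
- narrow_lip (a point): The same point on the lip of the narrow shield (pane 160 mm wide, lip 110 mm long, otherwise built alike, with a clip of its own), which stands in front of the balance and is to be left as it is. The two shields may change places; each is turned up to 0.15 rad.

How it is judged:
By the outcome, as a careful person would: the job done as asked, in the order asked, and still so for the second after the job is handed in, with the robot touching nothing.
It also fails if it takes over 32 s, if anything falls off the work surface, if the arm or the gripper's body presses on something with over 40 N, if the wrist force passes 120 N, or if a joint passes its speed limit or range.

ROBOT

A 6-joint arm with a two-finger parallel gripper is mounted at the origin on the work surface. World frame = base frame: x ahead of the robot, y to its left, z up, the work surface at z = 0. Lengths are in mm, angles in rad, forces in N, time in s.
With the tool pointing down it reaches from about 400 to 925 mm from the base axis. Payload 12.5 kg.
Tool frame: the origin (TCP) lies between the finger pads; the fingertips stand 11 mm ahead of it and the grasp point (between the pads) lies 8 mm behind it (env.tip_extent is the distance from the TCP to the fingertips, in mm); x points along the fingers, z is the direction in which the jaws open and shut, and the axes are right-handed (so a half turn about x gives the same grasp; the last joint's range is limited). The gripper opens to 95 mm and grips with 3 to 60 N. Pads are 20 mm wide; open, the fingers measure 119 mm over their backs; the gripper's body (75 mm by 180 mm) begins 59 mm behind the grasp point.
Start: joints at [1.163, 0.491, 1.559, -0, 1.092, -0.106], TCP at [185.757, 596.774, 225.661] pointing down, gripper open.
Joint ranges: [-3.1, 3.1], [-0.84, 2.19], [0.05, 2.79], [-1.13, 4.28], [0.06, 2.93], [-2.69, 2.69]. Speed limits (rad/s): [2.22, 2.22, 2.79, 3.14, 3.14, 3.14].

INTERFACE

Orientations are given as [roll, pitch, yaw] about the fixed x, y, z axes, in that order (R = Rz(yaw) Ry(pitch) Rx(roll)).
In Python, from cell import status, imaging, env gives the robot as it stands. The module is installed in compiled form; this text tells all that it offers.
- The arm moves only by the tool apply_moves, never from a script. Its argument "increments" is a list of rows, each a list of 5 numbers: the closure, from 0 (fully open) to 1 (shut), then the shift along the tool's x, y, z in mm, then the turn about the tool's x in degrees. A call has 1 to 10 rows; each row shifts and turns the commanded pose from where the row before left it, along the tool's axes as they then stand; what a row does not reach is not made up. A row lasts 1/10 s, in which the tool goes at most 50 mm and 8.59 degrees, less where a joint would pass 70% of its speed; a pose out of reach is approached as far as the arm can. A call with a gripper value outside its range is refused whole. The fingers move at their own pace and stop on an object; the grip force is fixed at half the most. Time passes only in rows, so rows that do not move let the fingers close. It gives the time, the measured TCP pose, the force and the opening at its end, in the units of the state.
- status.state(): the state, without advancing time (a new reading comes with each control period).
- imaging.read_camera(name): name is "scene" or "top"; returns a dict with "pixels" (420x560x3 uint8, red, green, blue), "fovy" (degrees; the focal length in pixels is half the picture's height over the tangent of half this angle, whatever the lens; pixels are square), "cx", "cy" (the principal point, pixels), "distortion" ([k1, k2, p1, p2, k3] as OpenCV has them; the pictures are not rectified), "R" (3x3) and "t" (3): a world point X has camera coordinates R X + t. Camera axes: x right, y down, z forward; pixel columns grow to the right and rows downward; lengths in mm; the calibration is good to about 2 mm. A picture is of the moment at which its call begins. There is no depth.
- env.job_done(): hands the job in, once; it reports no verdict.
The state is a dict: "t": time; "joints": joint angles; "qvel": joint speeds; "tau": joint torques, N m; "eef_pos": TCP position; "tcp_rot": TCP orientation; "ft_force": force on the tool from outside, world axes, zero at the start; "moment": the same for the moment, N m; "opening": opening from 0.0 (shut) to 1.0 (fully open).
Only numpy, scipy, OpenCV 4.12 (cv2) and the standard library are available. Lean on these libraries where they do the work, as an engineer would, in place of code of your own. Each camera call takes 0.05 s, during which the arm holds its last target. There are 200 camera calls.

## Working session

There is one attempt and no reset: what is moved stays moved. The work goes in short steps, Python scripts to look and compute and a tool call to move; the robot and the scene stay as the last step left them, time stands still between calls to the robot, and variables do not carry over. Pictures are saved under pics/ and viewed, about 8 in all and at most 12, crops included, and the job is handed in when it is done.

Besides the shell and the picture viewer there is one more tool, called after ">>>" as a command line: name --pt "numbers of a row" for each row, then --argument value for the rest. apply_moves: Moves the arm, as the interface text tells. Its arguments: {"type":"object","properties":{"increments":{"type":"array"}},"required":["increments"]}

```bash
mkdir -p pics; cat > h.py <<'E'
import numpy as np, cv2
from cell import status, imaging, env
def cam(n,save=None):
    c=imaging.read_camera(n); f=210/np.tan(np.radians(c['fovy'])/2)
    c['K']=np.array([[f,0,c['cx']],[0,f,c['cy']],[0,0,1]]);c['D']=np.array(c['distortion'],float)
    c['R']=np.array(c['R']);c['t']=np.array(c['t'])
    if save: cv2.imwrite(save,c['pixels'][:,:,::-1])
    return c
def ray(c,uv):
    p=cv2.undistortPoints(np.array([[uv]],float),c['K'],c['D'])[0,0]
    return -c['R'].T@c['t'], c['R'].T@np.array([p[0],p[1],1])
def plane(c,uv,n,d):
    o,r=ray(c,uv); n=np.array(n,float); return o+r*(d-n@o)/(n@r)
def proj(c,X):
    return cv2.projectPoints(np.array(X,float).reshape(-1,3),cv2.Rodrigues(c['R'])[0],c['t'],c['K'],c['D'])[0][:,0]
def tri(c1,u1,c2,u2):
    o1,r1=ray(c1,u1);o2,r2=ray(c2,u2)
    s=np.linalg.lstsq(np.c_[r1,-r2],o2-o1,rcond=None)[0]
    a,b=o1+s[0]*r1,o2+s[1]*r2; return (a+b)/2,np.linalg.norm(a-b)
E
python3 - <<'E'
from h import *
for n in('scene','top'):
    c=cam(n,f'pics/{n}0.png'); print(n,c['fovy'],-c['R'].T@c['t'],c['R'][2])
print(status.state())
E
```

```text
scene 51.712322692343065 [314.18678026 293.2928334  918.7707704 ] [ 0.35593773 -0.32624206 -0.87571368]
top 53.21308729953897 [ 415.52963731   72.04945441 1224.58065271] [ 2.03578817e-01 -4.53878106e-04 -9.79058456e-01]
{'t': 0.1, 'joints': array([ 1.16338568e+00,  4.91485698e-01,  1.55938746e+00,  8.99108698e-06,
        1.09170755e+00, -1.05589809e-01]), 'qvel': array([ 0.00235645, -0.0045549 , -0.00084073, -0.00029295,  0.00016298,
       -0.00115007]), 'tau': array([ 2.56541527e-03, -6.13619471e+01, -2.58609062e+01,  6.93401322e-02,
        4.69871925e-02, -7.20318235e-05]), 'eef_pos': array([185.67535094, 596.56752303, 225.12898126]), 'tcp_rot': array([ 3.02793189,  1.56980824, -1.98628207]), 'ft_force': array([-0.66941031,  0.45780682, -0.04806396]), 'moment': array([0.01967406, 0.04650652, 0.0566408 ]), 'opening': 0.9970630540026003}
```

View pics/scene0.png

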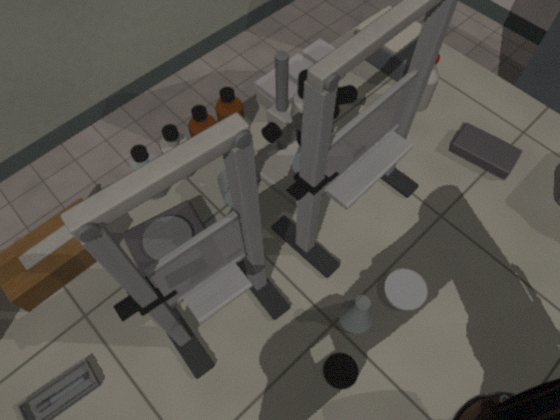

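View pics/top0.png

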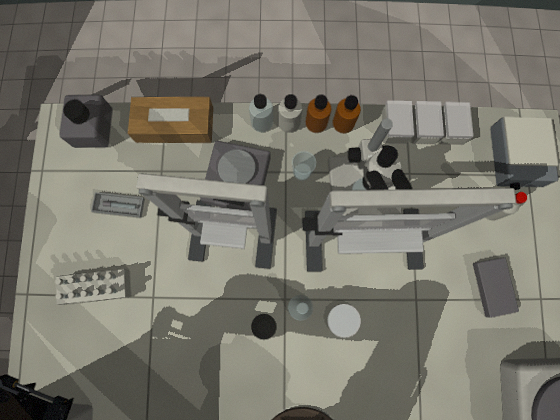

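The wide shield is the right-hand one, with the microscope behind it. Its lip is near (380,240) in top and (370,168) in scene. Its clip is near (311,221) in top and (305,185) in scene. Next I'll enlarge both views.

```bash
python3 - <<'E'
import cv2,numpy as np
a=cv2.imread('pics/scene0.png')[100:240,270:430]; b=cv2.imread('pics/top0.png')[180:280,290:440]
g=lambda a,s:cv2.convertScaleAbs(cv2.resize(a,None,fx=s,fy=s,interpolation=cv2.INTER_CUBIC),alpha=1.4)
cv2.imwrite('pics/c1.png',g(a,4)); cv2.imwrite('pics/c2.png',g(b,5))
E
```

```text
(no output)
```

View pics/c1.png

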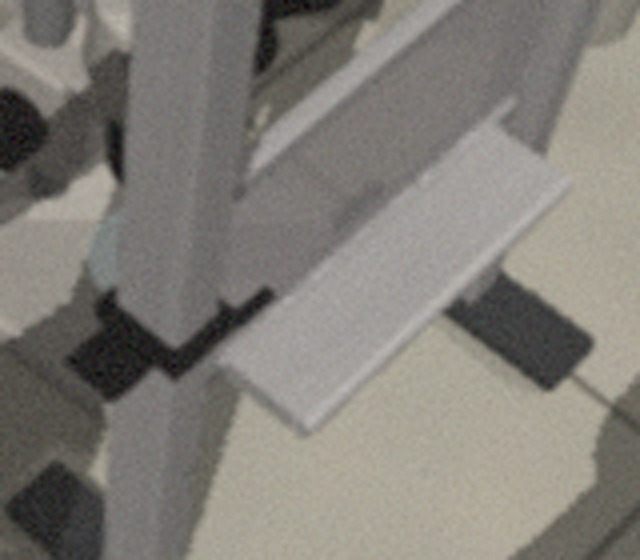

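View pics/c2.png

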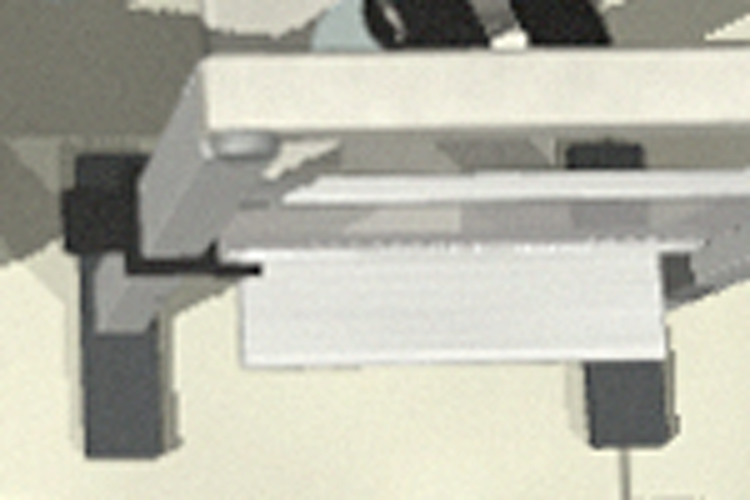

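Both crops are clear. In crop pixels, the lip's front corners are (305,430) and (570,185) in scene, and (243,363) and (663,357) in top. The clip's front-left lower corner is (175,378) in scene and (127,275) in top.

```bash
python3 - <<'E'
from h import *
s,t=cam('scene'),cam('top')
S=lambda x,y:(270+x/4-.4,100+y/4-.4); T=lambda x,y:(290+x/5-.4,180+y/5-.4)
P={}
for n,a,b in [('lipL',(303,428),(243,361)),('lipR',(570,185),(663,357)),('lipbackR',(490,122),(657,250)),
 ('clip low',(175,378),(127,275)),('clip up',(177,350),(127,258)),('tab frontleft low',(112,400),(66,255)),('tab left',(70,360),(62,190)),
 ('band right end',(272,292),(262,264))]:
    P[n],e=tri(s,S(*a),t,T(*b)); print(n,P[n].round(1),round(e,1))
d=P['lipR']-P['lipL'];print(np.linalg.norm(d),np.arctan2(d[0],-d[1]))
E
```

```text
lipL [532.1 -75.6 205.7] 0.4
lipR [ 535.4 -284.2  204.5] 0.3
lipbackR [ 588.2 -282.1  210.2] 1.0
clip low [561.4 -11.9 287.7] 0.5
clip up [563.9 -11.  309. ] 3.6
tab frontleft low [570.4  16.2 290.6] 1.8
tab left [598.2  16.9 292. ] 2.4
band right end [565.4 -74.3 286.4] 3.5
208.547743733805 0.015520258323486991
```

```bash
python3 - <<'E'
from h import *
from scipy.spatial.transform import Rotation as Ro
s=status.state();R=Ro.from_euler('xyz',s['tcp_rot']).as_matrix();print(R.round(3))
for n,a in zip('xyz',R.T): print(n,np.degrees(np.arctan2(a[1],a[0])))
E
```

```text
[[-0.    -0.955  0.297]
 [-0.001  0.297  0.955]
 [-1.     0.    -0.001]]
x -111.4256973424469
y 162.70896666246566
z 72.70896835074262
```

>>> apply_moves --pt "1 -40 0 0 -6.1" --pt "1 -40 0 0 -6.1" --pt "1 -40 0 0 -6" --pt "1 0 -21 -40 0" --pt "1 0 -21 -40 0" --pt "1 0 -21 -40 0" --pt "1 0 -21 -40 0" --pt "1 0 -21 -40 0" --pt "1 0 -21 -40 0" --pt "1 0 -21 -40 0"

```text
t: 1.2
eef_pos: [337.6, 317.4, 345.7]
tcp_rot: [-0.982, 1.571, 0.605]
ft_force: [1.5, 1.2, 0.7]
opening: 0.211
```

>>> apply_moves --pt "1 0 -21 -40 0" --pt "1 0 -21 -40 0" --pt "1 0 -21 -40 0" --pt "1 0 -4 -47 0" --pt "1 0 -4 -47 0" --pt "1 0 -4 -47 0" --pt "1 0 -4 -47 0" --pt "1 0 -4 -47 0" --pt "1 0 -4 -47 0" --pt "1 0 -4 -47 0"

```text
t: 2.2
eef_pos: [434.9, -130.4, 345.7]
tcp_rot: [-1.567, 1.57, 0.019]
ft_force: [0.5, 0.8, 0.7]
opening: 0.006
```

>>> apply_moves --pt "1 0 -4 -47 0" --pt "1 0 0 0 0" --pt "1 0 0 0 0"

```text
t: 2.5
eef_pos: [439.7, -176.0, 345.2]
tcp_rot: [0.796, 1.57, 2.381]
ft_force: [0.4, 0.1, 0.1]
opening: 0.004
```

```bash
python3 - <<'E'
from h import *
cam('top','pics/top1.png');cam('scene','pics/scene1.png');s=status.state();print(s['t'],s['eef_pos'],s['tcp_rot'],s['joints'],s['ft_force'],s['opening'])
a=np.hstack([cv2.imread('pics/top1.png')[100:400,230:530],cv2.imread('pics/scene1.png')[60:360,200:500]])
cv2.imwrite('pics/j1.png',cv2.convertScaleAbs(cv2.resize(a,(800,400)),alpha=1.5))
E
```

```text
2.6 [ 439.83610925 -174.51665007  345.58940867] [0.30126889 1.57036416 1.88828157] [-5.17606637e-01  1.57257181e-01  1.73249027e+00  3.05403763e-04
  1.25216560e+00 -2.10471503e+00] [-0.17492399 -0.57293146 -0.0768133 ] 0.005386114487938469
```

View pics/j1.png

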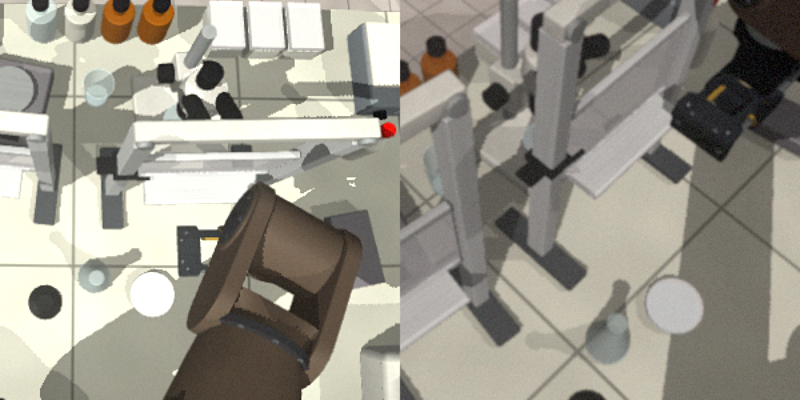

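The view shows a bulky wrist above and to the right of the gripper, with its front corner at about (429,239) in top. I'll check its clearance to the crossbar before choosing the tool yaw.

```bash
python3 - <<'E'
from h import *
t=cam('top');s=cam('scene')
f=lambda x,y:(230+x*.75,100+y*.75); g=lambda x,y:(200+(x-400)*.75,60+y*.75)
for z in (450,500,550,600,650,700):
    print(z,[plane(t,f(*p),[0,0,1],z)[:2].round() for p in [(265,183),(190,328),(360,240),(310,380)]])
for z in (360,400,450,500): print('grip',z,[plane(s,g(*p),[0,0,1],z)[:2].round() for p in [(722,158),(675,112),(735,72)]],[plane(t,f(*p),[0,0,1],z)[:2].round() for p in [(180,228),(182,275)]])
print('bar',[plane(t,f(*p),[0,0,1],510).round() for p in [(135,140),(380,135),(137,122)]])
E
```

```text
450 [array([ 533., -213.]), array([335., -99.]), array([ 452., -345.]), array([ 265., -261.])]
500 [array([ 525., -194.]), array([340., -88.]), array([ 450., -318.]), array([ 275., -239.])]
550 [array([ 517., -176.]), array([345., -77.]), array([ 447., -291.]), array([ 285., -218.])]
600 [array([ 510., -157.]), array([350., -66.]), array([ 445., -264.]), array([ 294., -196.])]
650 [array([ 502., -139.]), array([356., -55.]), array([ 443., -237.]), array([ 304., -175.])]
700 [array([ 495., -121.]), array([361., -44.]), array([ 440., -210.]), array([ 314., -153.])]
grip 360 [array([ 416., -141.]), array([ 496., -154.]), array([ 484., -262.])] [array([ 475., -108.]), array([ 404., -109.])]
grip 400 [array([ 409., -110.]), array([ 483., -122.]), array([ 472., -222.])] [array([ 472., -100.]), array([ 404., -101.])]
grip 450 [array([400., -71.]), array([467., -82.]), array([ 456., -172.])] [array([469., -89.]), array([405., -90.])]
grip 500 [array([391., -32.]), array([451., -42.]), array([ 441., -123.])] [array([465., -79.]), array([406., -80.])]
bar [array([579., -21., 510.]), array([ 590., -354.,  510.]), array([604., -24., 510.])]
```

>>> apply_moves --pt "1 0 0 0 8.2" --pt "1 0 0 0 8.2" --pt "1 0 0 0 8.2" --pt "1 0 0 0 8.2" --pt "1 0 0 0 8.2" --pt "1 0 0 0 8.2" --pt "1 0 0 0 8.2" --pt "1 0 0 0 8.2" --pt "1 0 0 0 8.2" --pt "1 0 0 0 8.2"

```text
t: 3.7
eef_pos: [440.1, -174.2, 345.9]
tcp_rot: [-0.447, 1.57, -0.296]
ft_force: [0.2, 0.9, -0.4]
opening: 0.001
```

>>> apply_moves --pt "1 0 0 -20 8.0" --pt "1 40 0 -20 0" --pt "1 40 0 0 0" --pt "1 40 0 0 0" --pt "1 40 0 0 0" --pt "1 40 0 0 0" --pt "1 40 0 0 0" --pt "1 0 0 0 0" --pt "1 0 0 0 0"

```text
t: 4.6
eef_pos: [400.6, -178.2, 106.3]
tcp_rot: [2.433, 1.57, 2.45]
ft_force: [0.3, 0.7, -0.3]
opening: 0.003
```

```bash
python3 - <<'E'
from h import *
cam('top','pics/top2.png');cam('scene','pics/scene2.png');s=status.state();print(s['t'],s['eef_pos'],s['tcp_rot'],s['joints'],s['ft_force'],s['opening'])
a=np.hstack([cv2.imread('pics/top2.png')[170:350,280:480],cv2.imread('pics/scene2.png')[80:260,360:560]])
cv2.imwrite('pics/j2.png',cv2.convertScaleAbs(cv2.resize(a,(800,360),interpolation=cv2.INTER_CUBIC),alpha=1.8))
E
```

```text
4.7 [ 401.17015273 -178.80684545  107.44588761] [-0.55102168  1.56800206 -0.53437145] [-5.69952368e-01  4.18910926e-01  2.12728650e+00  1.77972560e-04
  5.92602736e-01 -5.86750081e-01] [-0.07240471 -0.33683994  1.20163672] 0.0032103507929590516
```

View pics/j2.png

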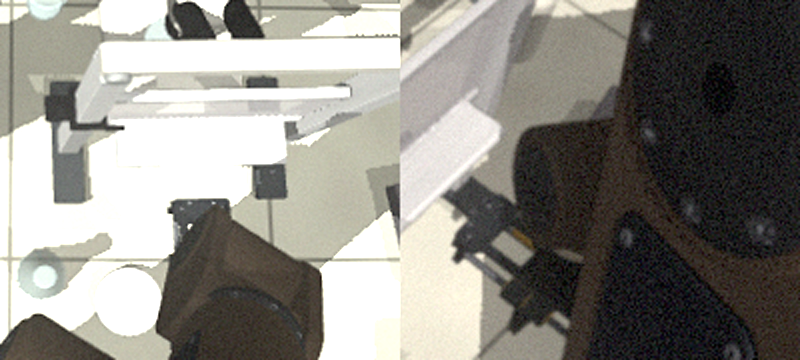

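```bash
python3 - <<'E'
from h import *
t=cam('top');s=cam('scene')
f=lambda x,y:(280+x/2,170+y/2); g=lambda x,y:(360+(x-400)/2,80+y/2)
print('body top front via x=491:',[plane(t,f(*p),[1,0,0],491).round() for p in [(173,200),(228,199)]])
print('scene body corners on x=491',[plane(s,g(*p),[1,0,0],491).round() for p in [(470,180),(457,250),(497,185)]])
for z in (180,200,230,260,300,340,380): print(z,[plane(t,f(*p),[0,0,1],z)[:2].round() for p in [(215,207),(235,215),(172,262),(322,268)]],[plane(s,g(*p),[0,0,1],z)[:2].round() for p in [(515,160),(530,128),(520,215),(545,245)]])
E
```

```text
body top front via x=491: [array([ 491., -153.,  165.]), array([ 491., -217.,  186.])]
scene body corners on x=491 [array([ 491., -137.,  309.]), array([ 491., -172.,  149.]), array([ 491., -204.,  235.])]
180 [array([ 481., -202.]), array([ 472., -227.]), array([ 414., -146.]), array([ 406., -333.])] [array([ 512., -283.]), array([ 527., -328.]), array([ 466., -231.]), array([ 427., -221.])]
200 [array([ 480., -197.]), array([ 471., -221.]), array([ 414., -142.]), array([ 407., -326.])] [array([ 507., -267.]), array([ 521., -311.]), array([ 462., -217.]), array([ 424., -207.])]
230 [array([ 478., -189.]), array([ 469., -212.]), array([ 414., -136.]), array([ 407., -314.])] [array([ 499., -244.]), array([ 513., -286.]), array([ 456., -196.]), array([ 419., -187.])]
260 [array([ 476., -181.]), array([ 467., -204.]), array([ 414., -129.]), array([ 407., -302.])] [array([ 491., -220.]), array([ 504., -261.]), array([ 450., -175.]), array([ 415., -166.])]
300 [array([ 474., -170.]), array([ 465., -192.]), array([ 414., -121.]), array([ 408., -287.])] [array([ 480., -189.]), array([ 492., -227.]), array([ 441., -146.]), array([ 409., -138.])]
340 [array([ 471., -160.]), array([ 463., -181.]), array([ 414., -113.]), array([ 408., -271.])] [array([ 469., -158.]), array([ 481., -194.]), array([ 433., -118.]), array([ 403., -110.])]
380 [array([ 469., -149.]), array([ 461., -169.]), array([ 414., -104.]), array([ 408., -256.])] [array([ 458., -127.]), array([ 469., -160.]), array([425., -89.]), array([396., -82.])]
```

>>> apply_moves --pt "1 22 0 0 0" --pt "1 22 0 0 0" --pt "1 0 0 15 0" --pt "1 0 0 15 0" --pt "1 0 0 12 0" --pt "1 0 0 4 0" --pt "1 0 0 3 0" --pt "1 0 0 3 0" --pt "1 0 0 0 0" --pt "1 0 0 0 0"

```text
t: 5.8
eef_pos: [452.0, -177.8, 61.6]
tcp_rot: [2.276, 1.571, 2.292]
ft_force: [-0.4, -0.1, -0.4]
opening: 0.003
```

>>> apply_moves --pt "1 0 0 2 0" --pt "1 0 0 2 0" --pt "1 0 0 2 0" --pt "1 0 0 0 0"

```text
t: 6.2
eef_pos: [458.5, -177.8, 61.6]
tcp_rot: [-0.044, 1.571, -0.028]
ft_force: [0.8, 0.4, -0.3]
opening: 0.007
```

>>> apply_moves --pt "1 -2 0 0 0" --pt "1 -2 0 0 0" --pt "1 -2 0 0 0" --pt "1 0 0 0 0"

```text
t: 6.6
eef_pos: [458.4, -177.8, 67.9]
tcp_rot: [-0.362, 1.57, -0.346]
ft_force: [-0.3, 0.2, -0.3]
opening: 0.008
```

>>> apply_moves --pt "1 -1.5 0 0 0" --pt "1 -1.5 0 0 0" --pt "1 -1.5 0 0 0" --pt "1 -1.5 0 0 0"

```text
t: 7.0
eef_pos: [458.3, -177.8, 73.7]
tcp_rot: [1.148, 1.571, 1.163]
ft_force: [0.4, -0.8, -0.3]
opening: 0.001
```

>>> apply_moves --pt "1 -1.5 0 0 0" --pt "1 -1.5 0 0 0" --pt "1 -1.5 0 0 0" --pt "1 -1.5 0 0 0"

```text
t: 7.4
eef_pos: [458.3, -177.8, 79.7]
tcp_rot: [1.1, 1.571, 1.116]
ft_force: [-0.5, -0.6, -0.4]
opening: 0.003
```

```bash
python3 - <<'E'
from h import *
cam('top','pics/top3.png');cam('scene','pics/scene3.png');s=status.state();print(s['t'],s['eef_pos'],s['ft_force'],s['moment'])
a=np.hstack([cv2.imread('pics/top3.png')[170:320,290:440],cv2.imread('pics/scene3.png')[110:260,330:480]])
cv2.imwrite('pics/j3.png',cv2.convertScaleAbs(cv2.resize(a,(800,400),interpolation=cv2.INTER_CUBIC),alpha=1.8))
E
```

```text
7.5 [ 458.34235682 -177.81469508   79.80941774] [-0.24222014  0.16205647 -0.5083569 ] [-0.06596746  0.07101213  0.01514025]
```

View pics/j3.png

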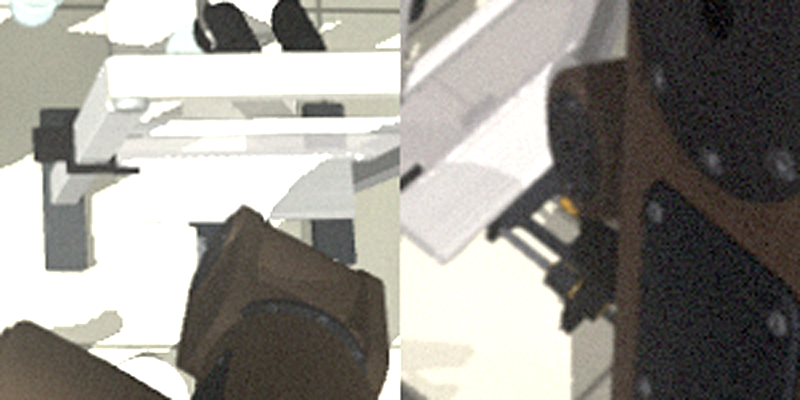

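The body's front edge now sits behind the lip's front edge in both views (about (205,223) in top and (500,225) in scene), so it is under the lip. I'll keep going up slowly until it touches.

>>> apply_moves --pt "1 -1.5 0 0 0" --pt "1 -1.5 0 0 0" --pt "1 -1.5 0 0 0" --pt "1 -1.5 0 0 0"

```text
t: 7.9
eef_pos: [458.1, -177.7, 85.5]
tcp_rot: [2.537, 1.57, 2.553]
ft_force: [1.1, -1.2, -4.4]
opening: 0.005
```

>>> apply_moves --pt "1 -1.5 0 0 0" --pt "1 -1.5 0 0 0" --pt "1 -1.5 0 0 0" --pt "1 -1.5 0 0 0"

```text
t: 8.3
eef_pos: [458.2, -177.7, 91.7]
tcp_rot: [2.404, 1.571, 2.42]
ft_force: [0.4, -0.2, -4.2]
opening: 0.002
```

>>> apply_moves --pt "1 -1.5 0 0 0" --pt "1 -1.5 0 0 0" --pt "1 -1.5 0 0 0" --pt "1 -1.5 0 0 0"

```text
t: 8.7
eef_pos: [458.2, -177.7, 97.7]
tcp_rot: [2.298, 1.571, 2.314]
ft_force: [-0.2, -0.8, -5.6]
opening: 0.005
```

>>> apply_moves --pt "1 -2 0 0 0" --pt "1 -3 0 0 0" --pt "1 -4 0 0 0" --pt "1 -4 0 0 0" --pt "1 -4 0 0 0" --pt "1 -4 0 0 0" --pt "1 -4 0 0 0" --pt "1 -3 0 0 0" --pt "1 -2 0 0 0" --pt "1 0 0 0 0"

```text
t: 9.7
eef_pos: [458.7, -177.9, 128.1]
tcp_rot: [-0.347, 1.569, -0.331]
ft_force: [0.5, 0.7, -1.2]
opening: 0.006
```

>>> apply_moves --pt "1 -2 0 0 0" --pt "1 -3 0 0 0" --pt "1 -4 0 0 0" --pt "1 -4 0 0 0" --pt "1 -4 0 0 0" --pt "1 -4 0 0 0" --pt "1 -3 0 0 0" --pt "1 -2 0 0 0" --pt "1 -1 0 0 0" --pt "1 0 0 0 0"

```text
t: 10.7
eef_pos: [458.4, -177.8, 154.9]
tcp_rot: [-0.319, 1.57, -0.303]
ft_force: [-0.3, -0.4, -0.1]
opening: 0.005
```

```bash
python3 - <<'E'
from h import *
cam('top','pics/top4.png');cam('scene','pics/scene4.png');s=status.state();print(s['t'],s['eef_pos'],s['ft_force'],s['moment'])
g=lambda n,r,c:cv2.convertScaleAbs(cv2.resize(cv2.imread(n)[r:r+100,c:c+80],None,fx=5,fy=5,interpolation=cv2.INTER_CUBIC),alpha=1.5)
cv2.imwrite('pics/j4.png',np.hstack([g('pics/top4.png',190,295),g('pics/scene4.png',120,280)]))
E
```

```text
10.8 [ 458.40553509 -177.82524973  154.81216993] [-0.52365529 -0.56236286  0.10686827] [-0.12529403  0.04455917  0.03558223]
```

View pics/j4.png

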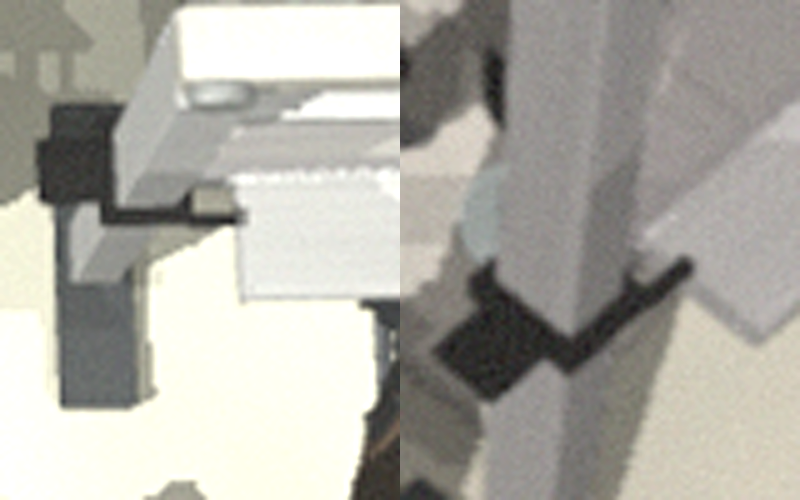

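```bash
python3 - <<'E'
from h import *
s,t=cam('scene'),cam('top')
S=lambda x,y:(280+x/5-.4,120+y/5-.4); T=lambda x,y:(295+x/5-.4,190+y/5-.4)
for n,a,b in [('lipL nose',(356,343),(240,297)),('clip low',(168,372),(104,223)),('clip outer up',(165,336),(104,206)),
 ('tab low left-front',(90,400),(42,203)),('tab left back',(35,350),(38,142)),('tab frontright low',(145,360),(106,203)),('pointer end',(291,266),(245,218))]:
    p,e=tri(s,S(*a),t,T(*b)); print(n,p.round(1),round(e,1))
# nose prediction at given underside z
L=np.array([533,-75.6,0])
for z in (275,280,285,290): print(z,(proj(t,[532,-75.6,z])-[295,190]+.4)*5,(proj(s,[532,-75.6,z])-[280,120]+.4)*5)
for z in (282,288,294,300): print('clip corner',z,(proj(t,[561.5,-12,z])-[295,190]+.4)*5,(proj(s,[561.5,-12,z])-[280,120]+.4)*5)
E
```

```text
lipL nose [531.  -76.4 271.2] 0.1
clip low [562.7 -13.  285.3] 0.4
clip outer up [566.1 -11.7 306.2] 1.8
tab low left-front [571.4  15.5 288.7] 1.2
tab left back [598.2  17.  291.7] 0.6
tab frontright low [573.6 -14.2 278.7] 1.9
pointer end [565.8 -78.1 280.9] 0.6
275 [[239.36242545 293.75925475]] [[353.83503203 336.90785947]]
280 [[241.04234876 292.42604361]] [[355.74470663 329.19381574]]
285 [[242.73960979 291.07900118]] [[357.67599946 321.39080965]]
290 [[244.45447749 289.71791181]] [[359.62927177 313.49732404]]
clip corner 282 [[100.94321532 226.28704685]] [[168.52857831 381.01855997]]
clip corner 288 [[102.10851765 224.2634498 ]] [[169.56959128 371.84587778]]
clip corner 294 [[103.28833564 222.21456191]] [[170.62515535 362.54262012]]
clip corner 300 [[104.48294151 220.13990729]] [[171.69557195 353.10602833]]
```

>>> apply_moves --pt "1 -1 0 0 0" --pt "1 -1 0 0 0"

```text
t: 11.1
eef_pos: [458.1, -177.7, 156.4]
tcp_rot: [2.577, 1.57, 2.593]
ft_force: [0.7, -0.0, -4.3]
opening: 0.004
```

>>> apply_moves --pt "1 -1 0 0 0" --pt "1 -1 0 0 0"

```text
t: 11.3
eef_pos: [458.1, -177.7, 158.5]
tcp_rot: [2.55, 1.57, 2.566]
ft_force: [0.4, 0.2, -5.0]
opening: 0.005
```

>>> apply_moves --pt "1 -1.5 0 0 0" --pt "1 -1.5 0 0 0" --pt "1 -1.5 0 0 0" --pt "1 -1.5 0 0 0" --pt "1 -1.5 0 0 0" --pt "1 -1.5 0 0 0" --pt "1 -1 0 0 0" --pt "1 -1 0 0 0" --pt "1 -1 0 0 0" --pt "1 0 0 0 0"

```text
t: 12.3
eef_pos: [458.3, -177.8, 170.8]
tcp_rot: [-0.165, 1.57, -0.149]
ft_force: [-0.8, 0.6, -2.5]
opening: 0.003
```

```bash
python3 - <<'E'
from h import *
cam('top','pics/top5.png');cam('scene','pics/scene5.png');s=status.state();print(s['t'],s['eef_pos'],s['ft_force'])
g=lambda n,r,c:cv2.convertScaleAbs(cv2.resize(cv2.imread(n)[r:r+75,c:c+50],None,fx=8,fy=8,interpolation=cv2.INTER_CUBIC),alpha=1.6)
cv2.imwrite('pics/j5.png',np.hstack([g('pics/scene5.png',145,283),g('pics/scene5.png',145,333)]))
E
```

```text
12.4 [ 458.41929682 -177.80803744  170.72781367] [-0.97640581  0.83589488 -2.63566988]
```

View pics/j5.png

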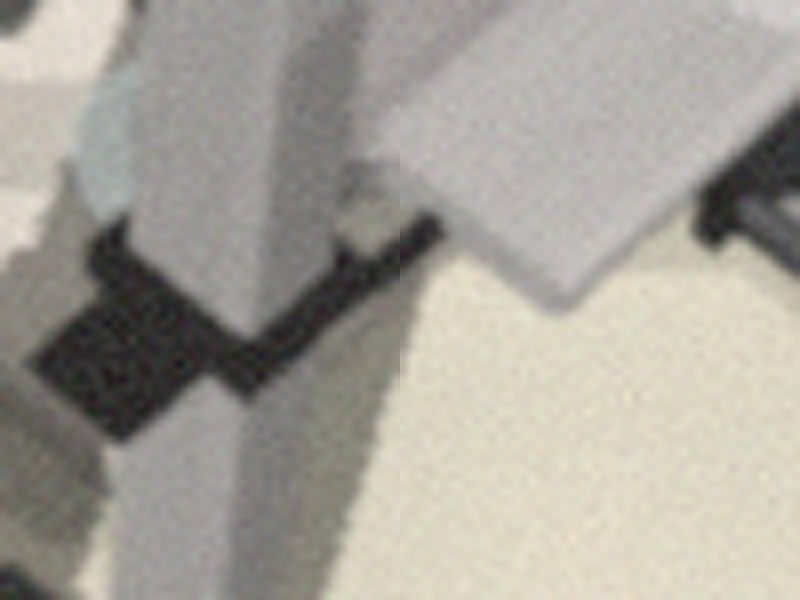

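```bash
cat > e.py <<'E'
from h import *
from scipy.ndimage import map_coordinates, gaussian_filter
def line(img,p,q,w=4,n=40,sign=0):
    "subpixel edge near segment pq -> homogeneous line; also residual"
    g=gaussian_filter(img.astype(float).mean(2),.7);p,q=np.array(p,float),np.array(q,float);d=(q-p)/np.linalg.norm(q-p);m=np.array([-d[1],d[0]])
    k=np.linspace(-w,w,8*w+1);pts=[]
    for a in np.linspace(0,1,n):
        c=p+a*(q-p); xy=c+k[:,None]*m
        gr=np.gradient(map_coordinates(g,[xy[:,1],xy[:,0]],order=3)); gr=np.abs(gr) if sign==0 else np.clip(sign*gr,0,None)
        i=gr.argmax(); W=gr[max(i-6,0):i+7]; pts.append(c+m*(k[max(i-6,0):i+7]@W/W.sum()))
    pts=np.array(pts,np.float32); v=cv2.fitLine(pts,cv2.DIST_HUBER,0,.01,.01)[:,0]
    r=np.abs((pts-v[2:])@[-v[1],v[0]]); return np.cross([v[2],v[3],1],[v[2]+v[0],v[3]+v[1],1]),np.median(r)
def X(a,b): x=np.cross(a,b); return x[:2]/x[2]
def corner(img,s1,s2,**k):
    (a,ra),(b,rb)=line(img,*s1,**k),line(img,*s2,**k); return X(a,b),round(ra,2),round(rb,2)
E
python3 - <<'E'
from e import *
s,t=cam('scene'),cam('top')
S0=lambda x,y:(283+x/8-.45,145+y/8-.45)   # crop j5
ls=corner(s['pixels'],(S0(470,258),S0(540,302)),(S0(590,290),S0(680,212)),w=2)
cs=corner(s['pixels'],(S0(222,382),S0(243,397)),(S0(258,390),S0(330,318)),w=2)
print(ls,cs)
up=cv2.convertScaleAbs(cv2.resize(t['pixels'][215:265,300:400,::-1],None,fx=8,fy=8,interpolation=cv2.INTER_CUBIC),alpha=1.2);cv2.imwrite('pics/j6.png',up)
E
```

```text
(array([353.29268847, 185.61165605]), np.float32(0.06), np.float32(0.67)) (array([313.52953217, 195.27605676]), np.float32(0.02), np.float32(0.09))
```

View pics/j6.png

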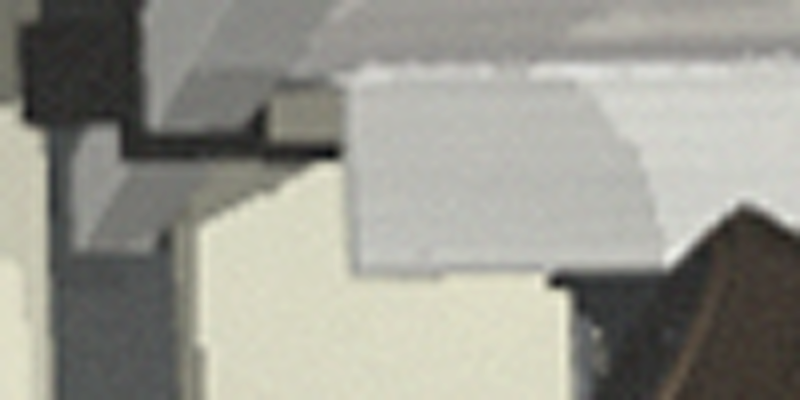

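```bash
python3 - <<'E'
from e import *
s,t=cam('scene'),cam('top')
S=lambda x,y:np.array((283+x/8-.45,145+y/8-.45)); T=lambda x,y:np.array((300+x/8-.45,215+y/8-.45))
a,ra=line(s['pixels'],S(600,280),S(670,220),w=1); l,rl=line(s['pixels'],S(470,258),S(540,302),w=2); ps=X(a,l); print(ps,ra,rl,S(563,312))
for st in (ps,S(563,312)): print('nose',tri(s,st,t,T(351,273)))
for st,tt in ((S(247,400),T(122,160)),((313.53,195.28),T(123,159))): print('clip low',tri(s,st,t,tt))
# predicted for lip underside h with nose axis model: silhouette points
for h in (282,286,290): 
  print(h,((proj(s,[531.5+.3,-76,h+7-2])-[283,145]+.45)*8).round(),((proj(t,[531.3,-76,h+7-1])-[300,215]+.45)*8).round())
for b in (283,286,289): print('clipbot',b,((proj(s,[562,-12.5,b])-[283,145]+.45)*8).round(),((proj(t,[562,-12.5,b])-[300,215]+.45)*8).round())
E
```

```text
[352.03128814 184.73257836] 0.02458644 0.043667138 [352.925 183.55 ]
nose (array([530.30087117, -76.44717079, 283.25090295]), np.float64(0.07047004773143838))
nose (array([529.18940791, -75.68192458, 289.2948222 ]), np.float64(0.7677600922292495))
clip low (array([561.40009924, -11.66486603, 286.65193361]), np.float64(0.1912436579089029))
clip low (array([562.01637956, -12.44881122, 282.82051022]), np.float64(0.8110610290832614))
282 [[552. 309.]] [[352. 267.]]
286 [[554. 299.]] [[354. 266.]]
290 [[557. 289.]] [[356. 264.]]
clipbot 283 [[246. 405.]] [[124. 160.]]
clipbot 286 [[247. 397.]] [[125. 159.]]
clipbot 289 [[248. 390.]] [[126. 157.]]
```

```bash
python3 - <<'E'
from e import *
s,t=cam('scene'),cam('top')
S=lambda x,y:np.array((283+x/8-.45,145+y/8-.45)); T=lambda x,y:np.array((300+x/8-.45,215+y/8-.45))
def prof(img,p,q,w=5):
    g=img.astype(float).mean(2);d=(q-p)/np.linalg.norm(q-p);m=np.array([-d[1],d[0]]);k=np.arange(-w,w+.1,.5)
    c=p+np.linspace(0,1,60)[:,None]*(q-p);xy=c[:,None]+k[:,None]*m
    return m,k,map_coordinates(g,[xy[...,1],xy[...,0]],order=1).mean(0)
m,k,v=prof(s['pixels'],S(470,258),S(540,302)); print('scene end',m); print(np.c_[k,v].round(1).tolist())
m,k,v=prof(s['pixels'],S(600,280),S(670,220)); print('scene front',m); print(np.c_[k,v].round(1).tolist())
m,k,v=prof(t['pixels'],T(350,120),T(352,230)); print('top end',m); print(np.c_[k,v].round(1).tolist())
y=-76
for yy in (-75,-76,-77):
  print(yy,[plane(s,S(*p),[0,1,0],yy).round(1) for p in [(470,258),(540,302)]])
print([plane(t,T(351,200),[0,0,1],z).round(1) for z in (284,298)])
E
```

```text
scene end [-0.53217155  0.84663655]
[[-5.0, 114.0], [-4.5, 112.3], [-4.0, 108.9], [-3.5, 105.2], [-3.0, 102.3], [-2.5, 100.6], [-2.0, 99.7], [-1.5, 99.5], [-1.0, 101.3], [-0.5, 105.4], [0.0, 111.4], [0.5, 118.7], [1.0, 125.9], [1.5, 130.6], [2.0, 132.3], [2.5, 133.0], [3.0, 133.4], [3.5, 133.4], [4.0, 133.1], [4.5, 132.9], [5.0, 132.7]]
scene front [0.65079137 0.7592566 ]
[[-5.0, 117.7], [-4.5, 119.0], [-4.0, 120.0], [-3.5, 119.7], [-3.0, 117.8], [-2.5, 114.7], [-2.0, 110.3], [-1.5, 105.6], [-1.0, 102.1], [-0.5, 101.7], [0.0, 105.6], [0.5, 111.7], [1.0, 118.1], [1.5, 122.0], [2.0, 123.3], [2.5, 124.1], [3.0, 124.6], [3.5, 125.5], [4.0, 126.9], [4.5, 127.6], [5.0, 127.8]]
top end [-0.99983475  0.01817881]
[[-5.0, 154.5], [-4.5, 154.7], [-4.0, 154.7], [-3.5, 154.9], [-3.0, 155.2], [-2.5, 155.5], [-2.0, 155.9], [-1.5, 155.9], [-1.0, 151.9], [-0.5, 146.7], [0.0, 141.6], [0.5, 136.5], [1.0, 136.2], [1.5, 136.8], [2.0, 135.8], [2.5, 135.7], [3.0, 136.2], [3.5, 136.3], [4.0, 135.3], [4.5, 134.2], [5.0, 132.5]]
-75 [array([554.5, -75. , 283.4]), array([534.5, -75. , 287.9])]
-76 [array([555.1, -76. , 281.7]), array([535.1, -76. , 286.1])]
-77 [array([555.8, -77. , 280. ]), array([535.7, -77. , 284.4])]
[array([551. , -76.8, 284. ]), array([549. , -74.6, 298. ])]
```

>>> apply_moves --pt "1 -1 0 0 0" --pt "1 -1 0 0 0" --pt "1 -1 0 0 0" --pt "1 -1 0 0 0" --pt "1 -1 0 0 0" --pt "1 -1 0 0 0" --pt "1 -1 0 0 0" --pt "1 -1 0 0 0" --pt "1 0 0 0 0"

```text
t: 13.6
eef_pos: [458.3, -177.8, 178.8]
tcp_rot: [-0.156, 1.571, -0.14]
ft_force: [0.8, -1.2, -1.1]
opening: 0.003
```

```bash
python3 - <<'E'
from h import *
t=cam('top','pics/top7.png');s=cam('scene','pics/scene7.png');st=status.state();print(st['t'],st['eef_pos'],st['ft_force'])
im=cv2.convertScaleAbs(cv2.resize(s['pixels'][135:210,283:383,::-1],None,fx=8,fy=8,interpolation=cv2.INTER_CUBIC),alpha=1.6)
Q=lambda X:((proj(s,X)-[283,135]+.5)*8-.5).round().astype(int)
# overlay: lip end-face underside line for u=286,290,294 (y=-76.5, x 538..585), clip box corner marks
for u,col in((286,(0,0,255)),(290,(0,255,0)),(294,(255,0,0))):
    a=Q([[539,-76.5,u],[585,-76.5,u]]); cv2.line(im,a[0].tolist(),a[1].tolist(),col,1)
    b=Q([[562,-12.3,u-6],[562,-12.3,u+6],[562.5,-40,u-6]]); cv2.line(im,b[0].tolist(),b[1].tolist(),col,1); cv2.line(im,b[0].tolist(),b[2].tolist(),col,1)
cv2.imwrite('pics/j7.png',im)
E
```

```text
13.7 [ 458.30054562 -177.81303202  178.80330923] [ 0.77558237 -0.01161112 -1.20174168]
```

View pics/j7.png

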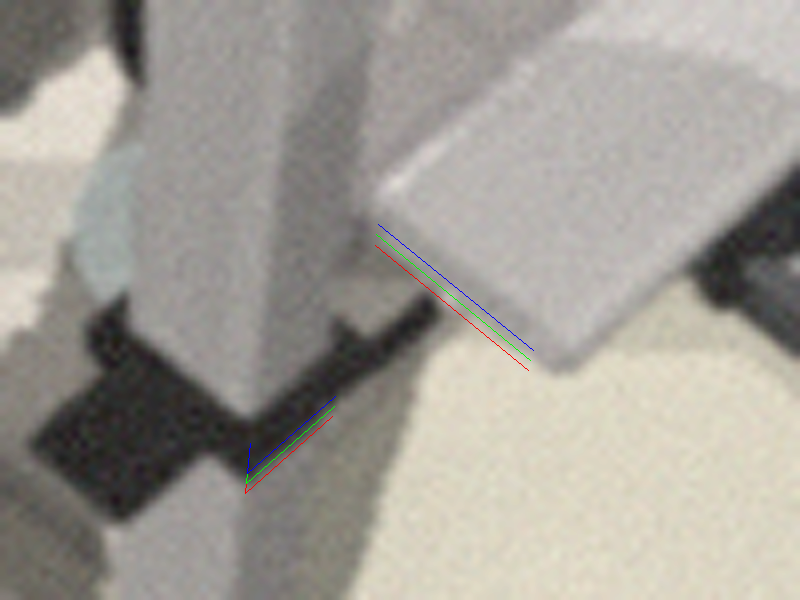

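```bash
python3 - <<'E'
from e import *
s,t=cam('scene'),cam('top')
C=lambda x,y:np.array((283+x/8-.44,135+y/8-.44))
def rep(name,p,q,n,d,fr):
    l,r=line(s['pixels'],C(*p),C(*q),w=2)
    for a in fr:
        c=C(*p)+a*(C(*q)-C(*p)); dd=np.array([-l[1],l[0]]) # project onto line
        c=c-l[:2]*(l@[*c,1])/(l[:2]@l[:2]); print(name,a,round(r,2),[plane(s,c,n,k).round(1).tolist() for k in d])
rep('lip end low',(470,310),(530,358),[0,1,0],(-75.5,-76.5),(0,.5,1))
rep('clip bot front',(262,462),(330,405),[1,.016,0],(561.5,562.5),(0,.5,1))
rep('tab bot left',(45,455),(110,512),[0,1,0],(15.5,16.5),(0,.5,1))
rep('tab bot front',(135,512),(190,472),[1,.016,0],(570.5,571.5),(0,.5,1))
# x of clip front bottom edge & lip end from the top camera
T=lambda p:(np.array(p,float))
lt,r=line(t['pixels'],(316,234.5),(330,233.5),w=2); print('top clip front low edge',r,[plane(t,X(lt,[1,0,-c]),[0,0,1],286).round(1).tolist() for c in(317,323,329)])
le,r=line(t['pixels'],(343.5,232),(344,244),w=2); print('top lip end',r,[plane(t,X(le,[0,1,-c]),[0,0,1],290).round(1).tolist() for c in(233,243)])
E
```

```text
lip end low 0 0.22 [[556.2, -75.5, 292.1], [556.8, -76.5, 290.4]]
lip end low 0.5 0.22 [[547.6, -75.5, 291.3], [548.2, -76.5, 289.6]]
lip end low 1 0.22 [[539.1, -75.5, 290.6], [539.7, -76.5, 288.9]]
clip bot front 0 0.06 [[561.8, -18.6, 283.6], [562.8, -19.9, 281.0]]
clip bot front 0.5 0.06 [[562.0, -28.5, 285.0], [563.0, -29.8, 282.3]]
clip bot front 1 0.06 [[562.1, -38.5, 286.3], [563.1, -39.8, 283.7]]
tab bot left 0 0.05 [[596.3, 15.5, 284.5], [595.3, 16.5, 286.8]]
tab bot left 0.5 0.05 [[586.1, 15.5, 285.2], [585.1, 16.5, 287.5]]
tab bot left 1 0.05 [[575.9, 15.5, 286.0], [575.0, 16.5, 288.2]]
tab bot front 0 0.05 [[570.3, 12.6, 289.5], [571.3, 11.5, 287.0]]
tab bot front 0.5 0.05 [[570.4, 4.8, 289.5], [571.4, 3.7, 287.0]]
tab bot front 1 0.05 [[570.5, -3.0, 289.5], [571.6, -4.2, 287.0]]
top clip front low edge 0.0359648 [[561.0, -16.7, 286.0], [561.6, -30.3, 286.0], [562.2, -43.9, 286.0]]
top lip end 0.07605122 [[565.0, -73.9, 290.0], [542.3, -75.0, 290.0]]
```

The lip's underside reads about 291 mm and the clip's middle about 291.5 mm, so they are level. I'll let go by dropping 8 mm and then backing away.

>>> apply_moves --pt "1 1 0 0 0" --pt "1 2 0 0 0" --pt "1 2 0 0 0" --pt "1 3 0 0 0" --pt "1 0 0 -5 0" --pt "1 0 0 -15 0" --pt "1 0 0 -20 0" --pt "1 0 0 -10 0" --pt "1 0 0 0 0" --pt "1 0 0 0 0"

```text
t: 14.8
eef_pos: [408.8, -178.9, 170.8]
tcp_rot: [-0.411, 1.57, -0.395]
ft_force: [0.9, -0.9, 0.3]
opening: 0.003
```

```bash
python3 - <<'E'
from e import *
s,t=cam('scene','pics/scene8.png'),cam('top','pics/top8.png')
C=lambda x,y:np.array((283+x/8-.44,135+y/8-.44))
l,r=line(s['pixels'],C(470,310),C(530,358),w=2)
c=C(500,334);c=c-l[:2]*(l@[*c,1])/(l[:2]@l[:2]);print(r,plane(s,c,[0,1,0],-75.5))
old=cv2.imread('pics/scene7.png').astype(int)[:,:,::-1]; d=np.abs(old-s['pixels']).mean(2)
print('mean diff lip-left region',d[145:185,325:360].mean(),'noise ref',d[300:340,200:240].mean(), 'narrow lip', d[260:320,180:255].mean())
o=cv2.imread('pics/scene0.png').astype(int)[:,:,::-1];print('narrow vs start',np.abs(o-s['pixels']).mean(2)[260:320,180:255].mean())
st=status.state();print(st['t'],st['eef_pos'],st['ft_force'])
e=lambda p:cv2.convertScaleAbs(cv2.resize(p[120:320,170:440,::-1],(800,593)),alpha=1.5)
cv2.imwrite('pics/j8.png',e(s['pixels']))
E
```

```text
0.19748676 [547.81154924 -75.5        290.5003222 ]
mean diff lip-left region 5.952619047619049 noise ref 9.381666666666668 narrow lip 8.991703703703703
narrow vs start 6.077333333333334
14.9 [ 408.93923469 -178.76666286  170.67238733] [ 0.07091129 -0.04924328  1.01462036]
```

View pics/j8.png

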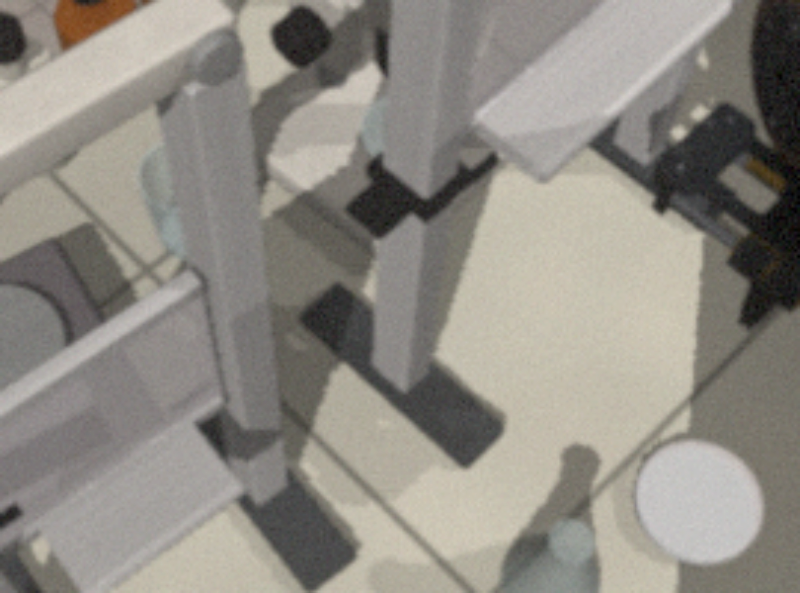

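The gripper is clear of the lip, and the wide lip stayed up: its end is at about (510,150), beside the pointer clip at (420,200). The narrow shield hasn't moved. I'm handing in.

```bash
python3 -c "
from cell import env;print(env.job_done())"
```

```text
the job is handed in; nothing more can be done
None
```

I raised the wide shield until its lip was about level with the pointer clip, backed the gripper clear, and handed the job in at about 15 s of the 32 s allowed. The tool can only point down, so I lifted with the top of the gripper's body under the lip. The reported wrist force never went above about 6 N.

**Height:** after release, the lip's underside measured about 290.5 mm, against about 291–292 mm for the clip's middle. Each reading is good to about 2 mm.

**Readings that disagreed:**
- **Lip height on the way up:** the camera readings and the height worked out from the arm's contact point differed by about 5 mm. I went by a direct image comparison of the lip's end and the clip for the last step.
- **Lip edge before release:** that edge gave 289–292 mm, depending on which point was used.

**Final state:** the shield stayed where I left it, within measurement error. The narrow shield showed no change from the start beyond image noise. The gripper was about 40 mm in front of the lip, with no contact force.

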